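Set the interlock and open the light path for a reading

ROBOT

A 6-joint arm with a two-finger parallel gripper is mounted at the origin on a cart in front of the work surface, level with it; the furniture and walls round the work are solid. World frame = base frame: x ahead of the robot, y to its left, z up, the work surface at z = 0. Lengths are in mm, angles in rad, forces in N, time in s.
With the tool pointing down it reaches from about 250 to 850 mm from the base axis. Payload 12.5 kg.
Tool frame: the origin (TCP) lies on the centre line of the jaws, within the pads' length; the fingertips stand 25 mm ahead of it and the grasp point (between the pads) lies 6 mm ahead of it; z points along the fingers, x is the direction in which the jaws open and shut, and the axes are right-handed (so a half turn about z gives the same grasp; the last joint's range is limited). The gripper opens to 93 mm and grips with 3 to 60 N. Pads are 15 mm wide; open, the fingers measure 128 mm over their backs; the gripper's body (75 mm by 188 mm) begins 65 mm behind the grasp point.
Start: joints at [-1.194, 0.351, 1.652, -0, 1.139, -0.085], TCP at [245.074, -492.365, 243.633] pointing down, gripper open.
Joint ranges: [-2.75, 2.75], [-0.79, 2.1], [0.01, 2.65], [-1.57, 4.71], [0.07, 3.14], [-2.87, 2.87]. Speed limits (rad/s): [2.22, 2.22, 2.79, 3.14, 3.14, 3.14].

INTERFACE

Orientations are given as a unit quaternion [w, x, y, z].
In Python, from bench import r gives the robot as it stands. The module is installed in compiled form; this text tells all that it offers.
- The arm moves only by the tool servo_tool, never from a script. Its argument "increments" is a list that holds one entry, the list of rows, each a list of 7 numbers: the closure, from -1 (fully open) to 1 (shut), then the shift along the tool's x, y, z in mm, then the turn, a rotation vector about the tool's x, y, z in rad. A call has 1 to 5 rows; each row is the pose to reach, as a shift and turn from the pose commanded when the call began, along the tool's axes at that moment; what a row does not reach only later rows make up. A row lasts 1/8 s, in which the tool goes at most 62.5 mm and 10.7 degrees, less where a joint would pass 70% of its speed; a pose out of reach is approached as far as the arm can. A call with a gripper value outside its range is refused whole. The fingers move at their own pace and stop on an object; "force" is the grip in N (left out, the last holds). Time passes only in rows, so rows that repeat a pose let the fingers close. It gives the time, the measured TCP pose, the force and the opening at its end, in the units of the state.
- r.state(): the state, without advancing time (a new reading comes with each control period).
- r.read_camera(name): name is "scene" or "top"; returns a dict with "frame" (480x640x3 uint8, red, green, blue), "z_map" (480x640 float32, mm along the optical axis (not along the pixel's ray), 0 where there is no reading), "K" (3x3 intrinsics, pixels), "k1" (the pictures are not rectified: a ray, as slopes to the right and down, at radius r is drawn at 1 + k1 r^2 times it, then the intrinsics apply), "R" (3x3) and "t" (3): a world point X has camera coordinates R X + t. Camera axes: x right, y down, z forward; pixel columns grow to the right and rows downward; lengths in mm; the calibration is good to about 2 mm. A picture is of the moment at which its call begins.
- r.finish_job(): hands the job in, once; it reports no verdict.
Trained networks look in the newest picture that a camera, given by its name, has taken for a name from the list of things; names that differ only in an ending like _2 or _b are one class to them, and where a whole thing is asked for, a point or a joint stands for the part that bears it (a point fixed in the world has none). Each returns a list of dicts, best first, with "conf" (0 to 1); they miss things now and then, are a little off and sometimes report something else, mostly with a low value. They report only what shows in the picture. A call takes as long as a camera call.
- r.trace(camera, thing): "mask" (480x640 bool, what is visible of it) and "centre" ([row, column] in pixels, amid what is visible of it).
The state is a dict: "time_s": time; "joint_pos": joint angles; "joint_velocities": joint speeds; "joint_torque": joint torques, N m; "ee_pos": TCP position; "tcp_rot": TCP orientation; "contact_force": force on the tool from outside, world axes, zero at the start; "moment": the same for the moment, N m; "opening": finger opening in mm.
Only numpy, scipy, OpenCV 4.12 (cv2) and the standard library are available. Lean on these libraries where they do the work, as an engineer would, in place of code of your own. Each camera call takes 0.05 s, during which the arm holds its last target. There are 200 camera calls.

TASK

Get the lamp unit ready and take a reading: stand the white-capped vial upright, wholly on the round blue pad in front of the lamp's port. Next push the roller arm of the limit switch sideways, from leaning to its red side over to its green side, until it trips and stays there; only then slide the lamp's black shutter one click by its red tab, so that the clear hole (not the amber filter) stops over the port, let go, and finally press the green start button. Leave the other bottles, boxes and the black-capped vial where they are.

Things in the scene. Friction and masses are not known exactly. Their poses are not given: they have to be found in the camera images.
- lamp_unit: Fixed lamp unit: base plate 190 x 190 x 8 mm reaching 115 mm in front of and 75 mm behind the origin; white lamp housing 56 deep, 180 wide, top 72 mm up, front face 16 mm behind the origin with a round yellow port 40 mm up. Origin on the bench; +x from the pad to the housing (away from the robot), +y left along the shutter's travel, z up. Place and yaw (to 0.3 rad) vary.
- sample_pad (a point): Centre of the top face of the round blue pad, 44 mm across, 11 mm above the bench, 65 mm in front of the lamp unit's origin. Its axes are the lamp unit's.
- shutter_tab (a point): Centre of the top of the shutter's red tab, a rigid upright bar 12 mm wide along the travel (lamp unit y), 14 mm deep, standing from 72 to 112 mm above the bench. The black shutter plate below it, 4 mm thick, slides along the front of the lamp housing. Moves with the shutter.
- shutter (a joint): Shutter position in m, growing as the tab moves along the lamp unit's +y (left). Three sprung stops: 0 closed (start), 0.030 clear hole over the port, 0.060 amber filter over the port (end of travel). Pushed past half way (15 mm) it pulls itself into the next stop and stays there; takes 5 to 7 N.
- limit_switch: Fixed limit switch: foot 60 x 90 x 6 mm, grey box 40 x 44 mm, top 82 mm up; green plate and mark on its right (-y), red mark on the left (+y). Origin on the bench under the box; +x from front (arm's side) to back, +y left, z up. The arm pivots about x, 66 mm up, 25 mm in front of the origin. Place and yaw (to 0.35 rad) vary.
- roller (a point): Centre of the orange roller, 22 mm in diameter and 12 mm thick, at the end of the 60 mm roller arm; it stands in front of the switch box, 35 mm in front of the switch's origin, about 120 mm above the bench, 26 mm to the left of the pivot at start. Its axis is the switch's x; it swings in the switch's y-z plane.
- roller_arm (a joint): Swing of the roller arm in rad: 0 = leaning 0.45 rad to the left (red side), as it starts; 0.9 = leaning 0.45 rad to the right (green side). Pushed towards the switch's -y past the upright (0.45) it trips, snaps over to 0.9 and stays. It takes about 3 N at the roller.
- start_button_top (a point): Centre of the top face of the green start button, 30 mm in diameter, on a round grey housing fixed to the bench (46 mm in diameter, 12 mm high), its top 22 mm above the bench; it is pressed straight down.
- start_button (a joint): Travel of the start button in m: 0 = up, 0.006 = fully down; fully down takes about 5 N and counts as pressed beyond 0.004; it springs back.
- vial_white: White vial with a WHITE cap, 23 mm in diameter, 52 mm tall, about 30 g, loose, upright. Origin at the centre of its underside, z up. May stand in either of the two vials' places.
- vial_black: The same vial with a BLACK cap; leave it. Origin at the centre of its underside.
- dropper: Bystander: small white bottle with orange cap, 36 mm in diameter, 76 mm tall. Origin under its centre.
- red_bottle: Bystander: white bottle with red cap, 48 mm in diameter, 111 mm tall. Origin under its centre.
- tip_case: Bystander: blue box with white lid, 74 x 117 x 62 mm. Origin under its centre.
- timer: Bystander: flat black bench timer, 50 x 76 x 24 mm. Origin under its centre.

How it is judged (in metres and radians):
On the way, in this order (a step that is already met when the one before it is completed fails the run):
1. white-capped vial stands released on the blue pad (horizontal distance between vial_white and sample_pad below 0.0105 m and angle between vial_white's own z axis and vertical below 0.15 rad and z of vial_white in the frame of sample_pad between -0.005 and 0.005 m and contact force between the fingers and vial_white below 0.1 N and linear speed of vial_white below 0.02 m/s), for 0.2 s.
2. roller arm has tripped over to the green side (value of joint roller_arm above 0.75 rad), for 0.2 s.
3. shutter let go at its middle stop, clear hole over the port (value of joint shutter between 0.026 and 0.034 m and contact force between the fingers and shutter below 0.1 N), for 0.2 s.
4. start button pressed (value of joint start_button above 0.004 m), for 0.04 s.
At the end, for the whole second after the job is handed in: The white-capped vial stands upright (within 0.15 rad), at rest and released on the blue pad, its centre within 10.5 mm of the pad's centre; the roller arm leans to the green side (above 0.75 rad); the shutter is at its middle stop (26 to 34 mm); the start button is up again (all of step 1 and value of joint roller_arm above 0.75 rad and value of joint shutter between 0.026 and 0.034 m and value of joint start_button below 0.002 m); the robot touches nothing.
It fails at once if shutter moved off its closed stop before the roller arm was tripped (value of joint shutter above 0.012 m and value of joint roller_arm below 0.45 rad).
It fails at once if a bystander (black-capped vial, orange- or red-capped bottle, blue box, timer) moved more than 30 mm or tipped (distance of any of vial_black, dropper, tip_case, red_bottle, timer from where it was at the start of the episode above 0.03 m or angle between any of vial_black, dropper, tip_case, red_bottle, timer's own z axis and vertical above 0.4 rad).
It also fails if it takes over 69 s, if anything falls off the work surface, if the arm or the gripper's body presses on something with over 40 N, if the wrist force passes 120 N, or if a joint passes its speed limit or range.

## Working session

There is one attempt and no reset: what is moved stays moved. The work goes in short steps, Python scripts to look and compute and a tool call to move; the robot and the scene stay as the last step left them, time stands still between calls to the robot, and variables do not carry over. Pictures are saved under pics/ and viewed, about 8 in all and at most 12, crops included, and the job is handed in when it is done.

Besides the shell and the picture viewer there is one more tool, called after ">>>" by a JSON object that holds its "fn" and its "kwargs". servo_tool: Moves the arm, as the interface text tells. Its arguments: {"type":"object","properties":{"increments":{"type":"array"},"force":{"type":"number"}},"required":["increments"]}

```bash
mkdir -p pics
cat > h.py <<'E'
import numpy as np, cv2
from bench import r
def save(c,name):
    d=r.read_camera(c); cv2.imwrite('pics/'+name,d['frame'][:,:,::-1]); return d
def cloud(d):
    K=d['K'];v,u=np.mgrid[0:480,0:640]
    a=(u-K[0,2])/K[0,0]; b=(v-K[1,2])/K[1,1]
    x,y=a.copy(),b.copy()
    for _ in range(8):
        s=1+d['k1']*(x*x+y*y); x,y=a/s,b/s
    z=d['z_map'].astype(float)
    P=np.stack([x*z,y*z,z],-1)
    W=(P-np.array(d['t']))@np.array(d['R'])
    W[z==0]=np.nan
    return W
E
python3 - <<'E'
from h import *
s=r.state(); print(s)
for c in ['scene','top']:
    d=save(c,c+'0.png'); W=cloud(d)
    print(c,d['K'].tolist(),d['k1'],(-np.array(d['R']).T@d['t']).round())
    for n in ['vial_white','vial_black','lamp_unit','shutter_tab','sample_pad','limit_switch','roller','start_button_top','start_button','dropper','red_bottle','tip_case','timer']:
        try: L=r.trace(c,n)
        except Exception as e: print(n,e); continue
        for o in L[:2]:
            p=W[o['mask']]; p=p[~np.isnan(p[:,0])]
            if len(p): print(n,round(o['conf'],2),np.round(o['centre']),len(p),'med',np.median(p,0).round(),'lo',np.percentile(p,3,0).round(),'hi',np.percentile(p,97,0).round())
E
```

```text
{'time_s': 0.0, 'joint_pos': array([-1.19358334e+00,  3.51262264e-01,  1.65239802e+00, -2.46576170e-05,
        1.13912592e+00, -8.46239352e-02]), 'joint_velocities': array([ 0.00064181,  0.00035875, -0.00031771,  0.0013679 , -0.00024873,
        0.0013357 ]), 'joint_torque': array([-8.84002166e-04, -4.97317314e+01, -2.85254520e+01,  6.97962684e-02,
        2.57103669e-02, -1.06827274e-04]), 'ee_pos': array([ 244.96723366, -492.08592156,  243.09707494]), 'tcp_rot': array([-3.46975164e-04,  8.50177060e-01, -5.26496543e-01, -4.85665144e-04]), 'contact_force': array([-0.34021256,  0.64649953, -1.04586226]), 'moment': array([ 0.00498746, -0.04175696,  0.03540014]), 'opening': 93.04100033538032}
scene [[557.0188489034285, 0.0, 326.0000114809941], [0.0, 557.0188489034285, 241.90559332584505], [0.0, 0.0, 1.0]] -0.06584390353462016 [-55. 783. 715.]
vial_white 0.84 [365. 250.] 370 med [477. 305.  31.] lo [472. 291.   1.] hi [490. 311.  52.]
vial_white 0.66 [257. 297.] 731 med [611.  15.  51.] lo [601. -56.  20.] hi [621.  51. 110.]
vial_black 0.57 [360. 308.] 347 med [407. 226.  32.] lo [401.
[... 1995 characters left out ...]
  5.] hi [666. 100.  75.]
roller 0.67 [177. 464.] 531 med [ 684. -336.   84.] lo [ 668. -361.    1.] hi [ 708. -324.  113.]
start_button_top 0.66 [298. 407.] 99 med [ 409. -209.   22.] lo [ 397. -221.   18.] hi [ 420. -197.   26.]
dropper 0.8 [162. 396.] 232 med [ 721. -177.   59.] lo [ 709. -194.   10.] hi [ 740. -164.   78.]
dropper 0.44 [309. 306.] 641 med [375.  27.  22.] lo [353.  -7.  10.] hi [398.  62.  26.]
red_bottle 0.89 [176. 468.] 514 med [ 685. -337.   84.] lo [ 668. -363.    3.] hi [ 710. -324.  113.]
tip_case 0.69 [206. 199.] 1516 med [608. 281.  62.] lo [576. 231.  20.] hi [640. 340.  66.]
timer 0.72 [309. 304.] 630 med [376.  28.  22.] lo [353.  -7.  12.] hi [398.  62.  26.]
```

View pics/scene0.png

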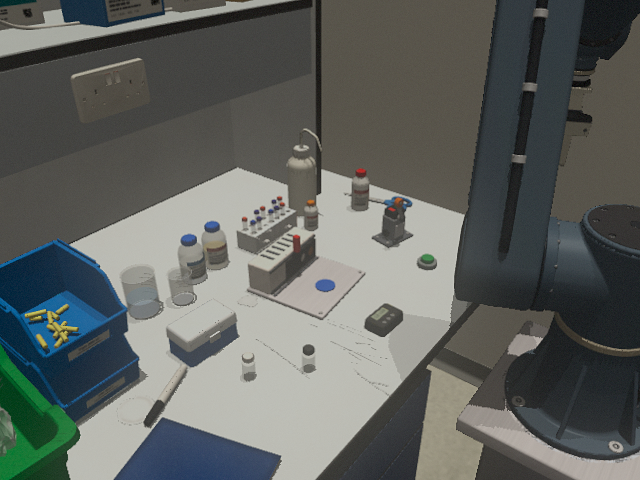

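View pics/top0.png

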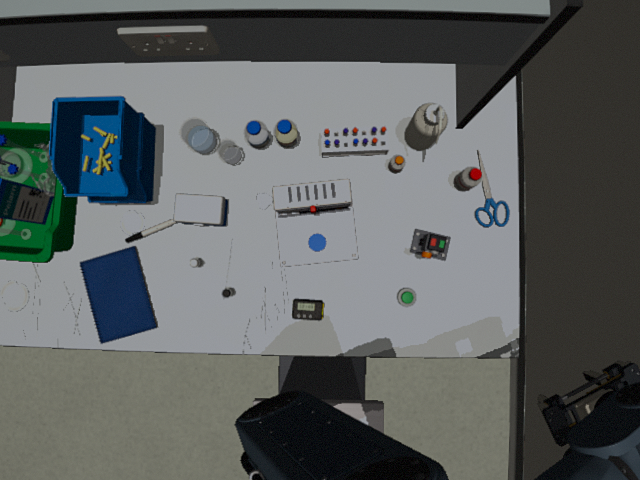

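The white-capped vial is at scene (248,365) and top (196,262). The black-capped one is at scene (308,358) and top (228,293). The pad is at top (317,242), the tab (314,209), the roller (428,255) and the button (407,297). Next I'll measure these by colour within those regions.

```bash
cat > meas.py <<'E'
from h import *
def run():
  for c in ['scene','top']:
    d=r.read_camera(c); W=cloud(d)
    hsv=cv2.cvtColor(d['frame'],cv2.COLOR_RGB2HSV).astype(int); H,S,V=[hsv[...,i] for i in range(3)]
    X,Y,Z=[np.nan_to_num(W[...,i],nan=-999) for i in range(3)]
    def box(x0,x1,y0,y1,z0,z1): return (X>x0)&(X<x1)&(Y>y0)&(Y<y1)&(Z>z0)&(Z<z1)
    def rep(n,m):
        p=W[m]
        if len(p): print(c,n,len(p),'med',np.median(p,0).round(1),'mid',((np.percentile(p,4,0)+np.percentile(p,96,0))/2).round(1),'lo',p.min(0).round(),'hi',p.max(0).round())
    rep('wcap top',box(450,520,260,335,46,60))
    rep('bcap top',box(380,450,190,250,46,60))
    m=box(480,600,-50,80,2,20)&(H>100)&(H<130)&(S>110); rep('pad',m)
    m=box(580,660,-100,100,85,120); rep('tab',m)
    rep('tabtop',m&(Z>107))
    rep('roller',box(480,560,-300,-190,100,140)&(S>100))
    rep('button',box(370,450,-250,-160,16,30)&(H>40)&(H<90)&(S>90))
    for n,m in [('lamp top',box(570,700,-100,130,69,78)),('sw top',box(500,600,-310,-180,78,87))]:
        q=W[m][:,:2].astype(np.float32)
        if len(q)>5: print(c,n,len(q),cv2.minAreaRect(q))
    m=box(470,600,-100,130,4,10.5)&(S<60); q=W[m][:,:2].astype(np.float32)
    print(c,'plate',cv2.minAreaRect(q))
if __name__=='__main__': run()
E
python3 meas.py
```

```text
scene wcap top 94 med [480.3 300.3  51.3] mid [481.1 299.4  50.2] lo [471. 289.  47.] hi [492. 308.  54.]
scene bcap top 97 med [410.1 221.8  51.2] mid [411.  220.9  50.2] lo [400. 210.  46.] hi [421. 231.  55.]
scene pad 174 med [535.5  11.6  12.4] mid [536.2  12.1  12.4] lo [515.  -9.   7.] hi [558.  33.  16.]
scene tab 103 med [604.1  20.7 101.5] mid [606.3  18.7 100.2] lo [598.  11.  85.] hi [615.  26. 116.]
scene tabtop 35 med [605.5  19.6 111.8] mid [606.1  19.3 111. ] lo [599.  13. 107.] hi [614.  26. 116.]
scene roller 50 med [ 506.7 -225.7  126. ] mid [ 507.5 -227.9  123. ] lo [ 501. -238.  111.] hi [ 514. -217.  133.]
scene button 58 med [ 406.9 -205.    22.7] mid [ 407.  -205.1   22.7] lo [ 396. -219.   19.] hi [ 419. -192.   26.]
scene lamp top 1126 ((636.4633178710938, 21.934898376464844), (73.54663848876953, 182.37632751464844), 6.844717979431152)
scene sw top 114 ((532.012451171875, -261.8167724609375), (37.997467041015625, 47.668941497802734), 74.50990295410156)
scene plate ((535.4196166992188, 17.35442352294922), (220.01553344726562, 128.78672790527344), 89.847831726
[... 395 characters left out ...]
i [612.  22. 117.]
top tabtop 32 med [607.7  16.2 111.9] mid [606.7  16.3 112. ] lo [601.  11. 108.] hi [612.  22. 117.]
top roller 55 med [ 508.8 -231.8  128.3] mid [ 507.9 -232.9  124.7] lo [ 502. -249.  102.] hi [ 514. -222.  134.]
top button 102 med [ 408.5 -208.5   22.4] mid [ 408.5 -208.9   22.7] lo [ 396. -221.   17.] hi [ 420. -196.   27.]
top lamp top 1813 ((636.6604614257812, 19.677932739257812), (72.82353973388672, 179.72581481933594), 6.6953043937683105)
top sw top 270 ((530.1771850585938, -264.4482421875), (38.63111114501953, 47.211605072021484), 76.44061279296875)
top plate ((535.0739135742188, 15.577407836914062), (129.55189514160156, 228.64297485351562), 0.013576720841228962)
```

```bash
cat > go.py <<'E'
import sys; from h import *
from scipy.spatial.transform import Rotation as Ro
x,y,z,a=map(float,sys.argv[1:5]); s=r.state()
q=s['tcp_rot']; R=Ro.from_quat([q[1],q[2],q[3],q[0]])
a=np.radians(a); T=Ro.from_matrix(np.array([[np.cos(a),np.sin(a),0],[np.sin(a),-np.cos(a),0],[0,0,-1]]))
print('t',s['time_s'],'tcp',s['ee_pos'].round(1),'F',s['contact_force'].round(1),'shift',R.inv().apply(np.array([x,y,z])-s['ee_pos']).round(1),'turn',(R.inv()*T).as_rotvec().round(3))
E
python3 go.py 482 298 150 -90
```

```text
t 1.5 tcp [ 245.1 -492.4  243.6] F [-0.4 -0.3 -0.4] shift [-602.1 -564.2   93.6] turn [-0.    -0.     0.462]
```

>>> {"fn": "servo_tool", "kwargs": {"increments": [[[-1,-45,-42,0,0,0,0.15],[-1,-90,-84,0,0,0,0.3],[-1,-136,-127,0,0,0,0.462],[-1,-181,-170,0,0,0,0.462],[-1,-226,-212,0,0,0,0.462]]]}}

```text
time_s: 2.12
ee_pos: [334.4, -193.8, 243.9]
tcp_rot: [0.0, -0.707, 0.707, -0.0]
contact_force: [0.2, 0.2, -0.0]
opening: 93.6
```

```bash
python3 go.py 482 298 150 -90
```

```text
t 2.125 tcp [ 334.4 -193.8  243.9] F [ 0.2  0.2 -0. ] shift [-491.9 -147.1   93.8] turn [-0.001 -0.    -0.001]
```

>>> {"fn": "servo_tool", "kwargs": {"increments": [[[-1,-58,-17,0,0,0,0],[-1,-116,-34,0,0,0,0],[-1,-174,-51,0,0,0,0],[-1,-232,-68,0,0,0,0],[-1,-290,-85,0,0,0,0]]]}}

```text
time_s: 2.75
ee_pos: [419.5, 96.6, 243.9]
tcp_rot: [-0.0, 0.707, -0.707, 0.0]
contact_force: [1.8, -1.0, -0.4]
opening: 93.1
```

>>> {"fn": "servo_tool", "kwargs": {"increments": [[[-1,-52,-16,20,0,0,0],[-1,-104,-32,40,0,0,0],[-1,-156,-48,60,0,0,0],[-1,-202,-62,93,0,0,0],[-1,-202,-62,93,0,0,0]]]}}

```text
time_s: 3.38
ee_pos: [480.4, 298.2, 147.7]
tcp_rot: [0.002, 0.708, -0.706, -0.001]
contact_force: [-0.5, -0.5, 0.3]
opening: 93.1
```

```bash
python3 - <<'E'
from h import *
import numpy as np
d=save('top','t1.png');e=save('scene','s1.png')
a=cv2.resize(d['frame'][200:340,120:300],None,fx=3,fy=3); b=cv2.resize(e['frame'][260:420,160:340],None,fx=3,fy=3)[:420]
cv2.imwrite('pics/c1.png',cv2.resize(np.hstack([a,b]),(800,311))[:,:,::-1])
E
python3 go.py 482 298 42 -90; python3 meas.py|grep cap
```

```text
t 3.475 tcp [481.  296.3 150.4] F [-0.7 -0.3 -0.4] shift [ -1.8  -1.  108.4] turn [ 0.001 -0.001  0.   ]
scene wcap top 94 med [480.8 300.4  51.2] mid [481.4 299.9  50.4] lo [471. 290.  46.] hi [491. 309.  55.]
scene bcap top 93 med [410.5 221.6  51.5] mid [410.8 220.7  50. ] lo [401. 211.  46.] hi [422. 231.  54.]
top wcap top 14 med [484.4 302.1  53.3] mid [484.4 302.   52.6] lo [477. 299.  50.] hi [491. 305.  56.]
top bcap top 52 med [413.2 218.2  51.3] mid [413.2 218.9  51.6] lo [404. 210.  46.] hi [420. 227.  55.]
```

>>> {"fn": "servo_tool", "kwargs": {"increments": [[[-1,-1,-1,30,0,0,0],[-1,-2,-1,60,0,0,0],[-1,-2,-1,90,0,0,0],[-1,-2,-1,108,0,0,0],[-1,-2,-1,108,0,0,0]]]}}

```text
time_s: 4.2
ee_pos: [482.2, 297.8, 42.5]
tcp_rot: [-0.0, -0.707, 0.707, 0.0]
contact_force: [0.5, -0.2, -0.3]
opening: 93.4
```

>>> {"fn": "servo_tool", "kwargs": {"increments": [[[1,0,0,0,0,0,0],[1,0,0,0,0,0,0],[1,0,0,0,0,0,0],[1,0,0,0,0,0,0],[1,0,0,0,0,0,0]]], "force": 12}}

```text
time_s: 4.82
ee_pos: [482.3, 298.4, 42.7]
tcp_rot: [0.0, -0.707, 0.707, -0.0]
contact_force: [-0.3, 0.7, -0.4]
opening: 47.3
```

>>> {"fn": "servo_tool", "kwargs": {"increments": [[[1,0,0,0,0,0,0],[1,0,0,0,0,0,0],[1,0,0,0,0,0,0],[1,0,0,0,0,0,0]]]}}

```text
time_s: 5.32
ee_pos: [482.3, 298.4, 42.6]
tcp_rot: [-0.0, -0.707, 0.707, 0.0]
contact_force: [-0.1, -0.0, 0.1]
opening: 22.3
```

```bash
python3 go.py 482 298 42 -90; python3 meas.py|grep -E "cap|pad"
```

```text
t 5.325 tcp [482.3 298.4  42.6] F [-0.1 -0.   0.1] shift [0.4 0.3 0.6] turn [ 0. -0. -0.]
scene wcap top 216 med [476.  299.5  52. ] mid [480.8 302.   52.8] lo [472. 273.  46.] hi [493. 328.  60.]
scene bcap top 97 med [410.  221.6  51.1] mid [411.  220.6  49.9] lo [401. 209.  46.] hi [422. 231.  55.]
scene pad 173 med [535.4  11.9  12.3] mid [536.   11.7  12.3] lo [516.  -9.   9.] hi [557.  34.  15.]
top wcap top 1 med [489.6 272.5  47.9] mid [489.6 272.5  47.9] lo [490. 273.  48.] hi [490. 273.  48.]
top bcap top 51 med [413.1 217.8  51.6] mid [413.1 219.2  51.7] lo [404. 210.  47.] hi [420. 228.  57.]
top pad 234 med [537.3   7.8  11.1] mid [537.4   7.7  11.2] lo [518. -12.   7.] hi [557.  27.  17.]
```

>>> {"fn": "servo_tool", "kwargs": {"increments": [[[1,0,0,-20,0,0,0],[1,0,0,-55,0,0,0],[1,25,-5,-70,0,0,0],[1,65,-12,-70,0,0,0],[1,115,-22,-70,0,0,0]]]}}

```text
time_s: 6.05
ee_pos: [504.3, 182.6, 112.9]
tcp_rot: [-0.0, 0.708, -0.707, 0.0]
contact_force: [-0.1, -0.6, 0.3]
opening: 22.2
```

>>> {"fn": "servo_tool", "kwargs": {"increments": [[[1,50,-9,0,0,0,0],[1,100,-19,0,0,0,0],[1,140,-27,0,0,0,0],[1,165,-32,0,0,0,0],[1,173,-33,0,0,0,0]]]}}

```text
time_s: 6.68
ee_pos: [537.3, 9.3, 112.6]
tcp_rot: [0.0, -0.706, 0.708, -0.0]
contact_force: [-1.0, -0.3, -0.6]
opening: 22.4
```

```bash
python3 go.py 537.5 10.2 70 -90;python3 - <<'E'
from h import *
d=save('top','t2.png');e=save('scene','s2.png')
a=cv2.resize(d['frame'][160:290,240:400],(400,325)); b=cv2.resize(e['frame'][200:330,220:380],(400,325))
cv2.imwrite('pics/c2.png',np.hstack([a,b])[:,:,::-1])
E
```

```text
t 6.675 tcp [537.3   9.3 112.6] F [-1.  -0.3 -0.6] shift [-0.9 -0.2 42.6] turn [-0.    -0.    -0.002]
```

View pics/c2.png

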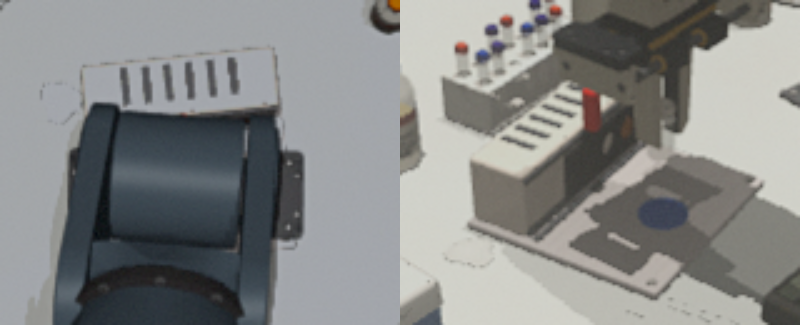

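The vial is held between the fingers (crop at about 660,130), above and behind the blue pad (662,213) as expected from this angle. I'll lower it now.

>>> {"fn": "servo_tool", "kwargs": {"increments": [[[1,-0.6,0,20,0,0,0],[1,-0.6,0,40,0,0,0],[1,-0.6,0,52,0,0,0],[1,-0.6,0,57,0,0,0],[1,-0.6,0,58.5,0,0,0]]]}}

```text
time_s: 7.4
ee_pos: [537.4, 11.2, 54.3]
tcp_rot: [-0.0, 0.707, -0.707, 0.0]
contact_force: [-0.3, -0.7, -0.5]
opening: 22.5
```

>>> {"fn": "servo_tool", "kwargs": {"increments": [[[1,0,0,0,0,0,0],[1,0,0,0,0,0,0]]]}}

```text
time_s: 7.65
ee_pos: [537.5, 11.0, 54.6]
tcp_rot: [0.0, -0.707, 0.707, -0.0]
contact_force: [0.2, -0.2, -0.5]
opening: 22.4
```

>>> {"fn": "servo_tool", "kwargs": {"increments": [[[1,0.8,0,0.5,0,0,0],[1,0.8,0,1,0,0,0],[1,0.8,0,1,0,0,0]]]}}

```text
time_s: 8.02
ee_pos: [537.4, 10.1, 53.6]
tcp_rot: [0.0, -0.707, 0.707, -0.0]
contact_force: [-1.2, -0.4, 4.7]
opening: 22.2
```

>>> {"fn": "servo_tool", "kwargs": {"increments": [[[0.3,0,0,0,0,0,0],[0.0,0,0,0,0,0,0],[-0.2,0,0,0,0,0,0],[-0.2,0,0,0,0,0,0],[-0.2,0,0,0,0,0,0]]]}}

```text
time_s: 8.65
ee_pos: [537.2, 10.2, 53.1]
tcp_rot: [-0.0, -0.707, 0.707, 0.0]
contact_force: [1.3, -0.4, -0.2]
opening: 55.5
```

>>> {"fn": "servo_tool", "kwargs": {"increments": [[[-0.2,0,0,-20,0,0,0],[-0.2,0,0,-50,0,0,0],[-0.2,0,0,-90,0,0,0],[-0.2,30,0,-110,0,0,0],[-0.2,80,0,-110,0,0,0]]]}}

```text
time_s: 9.28
ee_pos: [538.1, -70.1, 165.0]
tcp_rot: [-0.001, 0.708, -0.706, 0.001]
contact_force: [0.8, -0.2, -0.8]
opening: 55.4
```

```bash
python3 go.py 520 -178 165 -104;python3 - <<'E'
from h import *
e=save('scene','s3.png');W=cloud(e)
b=cv2.resize(e['frame'][200:320,240:460],(800,436)); cv2.imwrite('pics/c3.png',b[:,:,::-1])
X,Y,Z=[W[...,i] for i in range(3)]
m=(X>510)&(X<565)&(Y>-20)&(Y<45)&(Z>50)&(Z<75); p=W[m]; print(len(p),np.median(p,0),p.min(0),p.max(0))
E
```

```text
t 9.275 tcp [538.1 -70.1 165. ] F [ 0.8 -0.2 -0.8] shift [107.9  18.3  -0. ] turn [-0.003 -0.     0.246]
77 [536.03003302  15.42459271  60.68173626] [528.52879963   2.79419632  50.08042621] [547.12090412  20.23770986  66.13075769]
```

View pics/c3.png

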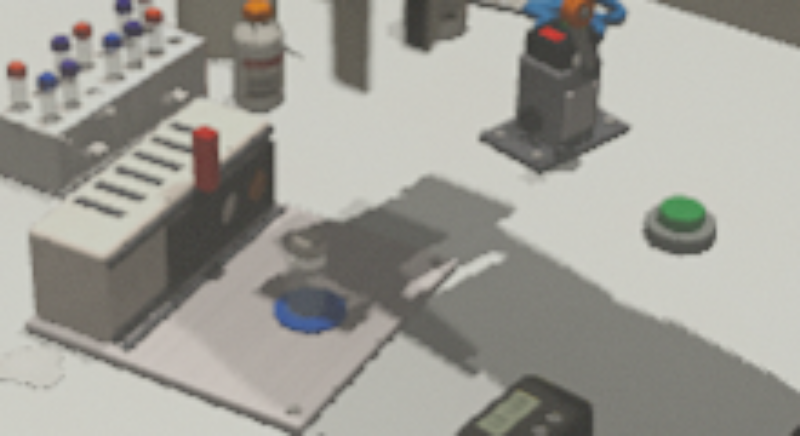

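The vial stands on the blue pad, in the arm's shadow (crop 305,270), with its cap centre about 1 mm from the pad centre. The shutter is still closed, and the roller leans to the red side (578,10).

>>> {"fn": "servo_tool", "kwargs": {"increments": [[[1,40,6,0,0,0,0.13],[1,80,14,0,0,0,0.246],[1,108,18,0,0,0,0.246],[1,108,18,0,0,0,0.246],[1,108,18,0,0,0,0.246]]]}}

```text
time_s: 9.95
ee_pos: [519.2, -177.2, 163.0]
tcp_rot: [-0.0, -0.615, 0.789, 0.0]
contact_force: [-0.6, 1.4, -0.6]
opening: 10.1
```

>>> {"fn": "servo_tool", "kwargs": {"increments": [[[1,0,0,15,0,0,0],[1,0,0,35,0,0,0],[1,0,0,35,0,0,0],[1,0,0,35,0,0,0]]]}}

```text
time_s: 10.45
ee_pos: [519.4, -177.5, 128.3]
tcp_rot: [0.0, -0.615, 0.788, -0.0]
contact_force: [0.2, -0.2, 0.4]
opening: 0.5
```

```bash
python3 go.py 508 -230 130 -104; python3 meas.py|grep -E "cap|pad|tab|roller|button"
```

```text
t 10.45 tcp [ 519.4 -177.5  128.3] F [ 0.2 -0.2  0.4] shift [53.7 -1.7 -1.7] turn [-0.    -0.    -0.001]
scene bcap top 97 med [410.1 221.3  51.2] mid [410.7 220.4  50.3] lo [401. 210.  46.] hi [422. 231.  55.]
scene pad 99 med [528.8  17.3  12.2] mid [535.6  12.2  12.1] lo [518. -12.   8.] hi [556.  31.  17.]
scene tab 103 med [603.8  20.9 101.7] mid [606.3  18.4  99.4] lo [598.  11.  85.] hi [614.  25. 115.]
scene tabtop 36 med [606.2  19.6 111.4] mid [606.3  17.8 110.8] lo [598.  11. 107.] hi [614.  25. 115.]
scene roller 49 med [ 506.  -225.9  125.3] mid [ 507.4 -228.5  123.9] lo [ 501. -239.  111.] hi [ 516. -219.  135.]
scene button 16 med [ 406.2 -211.9   23.4] mid [ 407.2 -212.3   22.6] lo [ 396. -221.   18.] hi [ 419. -206.   26.]
top bcap top 51 med [413.2 218.   51.6] mid [413.2 219.2  51.4] lo [404. 210.  47.] hi [420. 228.  57.]
top pad 158 med [535.    5.3  11.7] mid [538.1   8.7  11.3] lo [518. -12.   4.] hi [557.  27.  17.]
top tab 38 med [605.7  15.4 111.1] mid [606.5  16.3 104.3] lo [600.  11.  90.] hi [613.  22. 114.]
top tabtop 32 med [607.8  16.3 111.5] mid [606.9  16.3 111.4] lo [601.  11. 109.] hi [613.  22. 114.]
```

>>> {"fn": "servo_tool", "kwargs": {"increments": [[[1,10,-1.5,0,0,0,0],[1,20,-1.5,0,0,0,0],[1,28,-1.5,0,0,0,0],[1,34,-1.5,0,0,0,0],[1,40,-1.5,0,0,0,0]]]}}

```text
time_s: 11.18
ee_pos: [511.1, -217.0, 128.6]
tcp_rot: [0.001, -0.615, 0.789, 0.0]
contact_force: [1.6, 6.2, 4.2]
opening: 0.5
```

>>> {"fn": "servo_tool", "kwargs": {"increments": [[[1,5,0,0,0,0,0],[1,10,0,0,0,0,0],[1,15,0,0,0,0,0],[1,19,0,0,0,0,0],[1,22,0,0,0,0,0]]]}}

```text
time_s: 11.8
ee_pos: [505.3, -238.7, 128.0]
tcp_rot: [-0.0, -0.615, 0.789, 0.0]
contact_force: [-0.3, -0.3, 0.6]
opening: 0.5
```

```bash
python3 go.py 508 -230 130 -104; python3 meas.py|grep -E "roller"
python3 - <<'E'
from h import *
e=save('scene','s4.png')
b=cv2.resize(e['frame'][160:280,320:480],(640,480)); cv2.imwrite('pics/c4.png',b[:,:,::-1])
E
```

```text
t 11.8 tcp [ 505.3 -238.7  128. ] F [-0.3 -0.3  0.6] shift [-9.1 -0.5 -2. ] turn [ 0.    -0.    -0.002]
scene roller 33 med [ 495.7 -267.4  129.5] mid [ 497.4 -268.9  126.8] lo [ 492. -282.  118.] hi [ 517. -222.  136.]
```

View pics/c4.png

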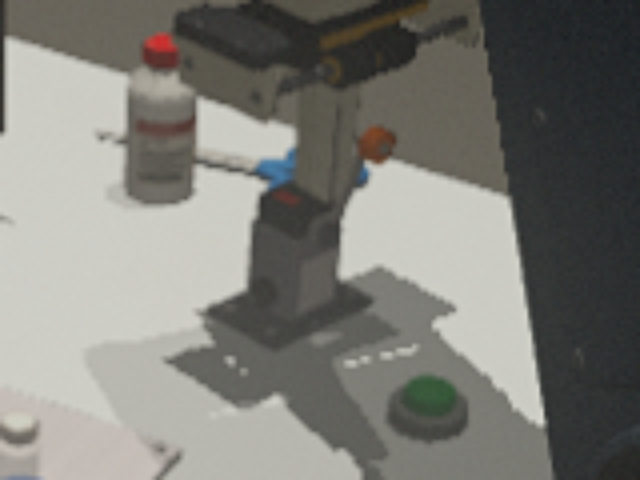

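The roller (375,143) is now on the green side, and the force has dropped to zero. The vial is still upright at the lower left. Now the shutter.

>>> {"fn": "servo_tool", "kwargs": {"increments": [[[1,-5,0,-10,0,0,0],[1,-10,0,-40,0,0,0],[1,-40,-10,-50,0,0,0],[1,-80,-25,-50,0,0,-0.15],[1,-125,-40,-50,0,0,-0.3]]]}}

```text
time_s: 12.58
ee_pos: [575.6, -125.5, 179.2]
tcp_rot: [-0.0, 0.727, -0.686, 0.001]
contact_force: [0.3, 0.3, -0.2]
opening: 0.4
```

```bash
python3 go.py 611.5 -27 170 -83.2
```

```text
t 12.575 tcp [ 575.6 -125.5  179.2] F [ 0.3  0.3 -0.2] shift [-96.3 -41.5   9.2] turn [-0.001 -0.    -0.06 ]
```

>>> {"fn": "servo_tool", "kwargs": {"increments": [[[1,-40,-17,5,0,0,-0.06],[1,-80,-34,9,0,0,-0.06],[1,-96,-41.5,9,0,0,-0.06],[1,-96,-41.5,40,0,0,-0.06],[1,-96,-41.5,60,0,0,-0.06]]]}}

```text
time_s: 13.2
ee_pos: [610.8, -28.9, 117.6]
tcp_rot: [0.0, 0.746, -0.666, -0.0]
contact_force: [-0.1, -0.1, 0.0]
opening: 0.2
```

>>> {"fn": "servo_tool", "kwargs": {"increments": [[[1,0,0,8,0,0,0],[1,0,0,8,0,0,0]]]}}

```text
time_s: 13.45
ee_pos: [611.1, -29.1, 110.5]
tcp_rot: [0.0, 0.746, -0.666, 0.0]
contact_force: [-0.5, 0.7, 0.9]
opening: 0.4
```

```bash
python3 go.py 606.5 17.8 111 -83.2; python3 meas.py|grep -E "tab|roller"
```

```text
t 13.45 tcp [611.1 -29.1 110.5] F [-0.5  0.7  0.9] shift [-47.1  -0.7  -0.5] turn [ 0.    -0.    -0.005]
scene tab 253 med [603.7 -14.  104.1] mid [607.7  -7.8 102.9] lo [598. -47.  85.] hi [618.  26. 120.]
scene tabtop 102 med [604.2 -14.  112.3] mid [607.5  -9.3 113.1] lo [599. -47. 107.] hi [618.  26. 120.]
scene roller 50 med [ 495.5 -278.9  125.5] mid [ 496.1 -280.1  122.1] lo [ 489. -293.  112.] hi [ 504. -269.  131.]
top roller 50 med [ 496.5 -282.2  129.3] mid [ 496.5 -282.7  128.9] lo [ 490. -294.  121.] hi [ 503. -273.  135.]
```

>>> {"fn": "servo_tool", "kwargs": {"increments": [[[1,-10,0,0,0,0,0],[1,-18,0,0,0,0,0],[1,-24,0,0,0,0,0],[1,-28,0,0,0,0,0],[1,-32,0,0,0,0,0]]]}}

```text
time_s: 14.18
ee_pos: [607.5, 2.7, 110.3]
tcp_rot: [0.0, 0.746, -0.666, 0.0]
contact_force: [0.1, -5.5, 2.5]
opening: 0.6
```

>>> {"fn": "servo_tool", "kwargs": {"increments": [[[1,-2,0,0,0,0,0],[1,-4,0,0,0,0,0],[1,-4,0,0,0,0,0]]]}}

```text
time_s: 14.55
ee_pos: [607.1, 6.9, 110.3]
tcp_rot: [-0.0, 0.746, -0.666, 0.0]
contact_force: [-1.3, -3.5, 1.8]
opening: 0.5
```

```bash
python3 meas.py|grep -E "tab"
python3 - <<'E'
from h import *
e=save('scene','s5.png')
b=cv2.resize(e['frame'][200:320,220:380],(640,480)); cv2.imwrite('pics/c5.png',b[:,:,::-1])
E
```

```text
scene tab 232 med [600.2  22.2 103.9] mid [604.   15.6 102.6] lo [595.  -9.  85.] hi [614.  37. 120.]
scene tabtop 97 med [600.4  21.3 113.4] mid [604.   15.6 113.3] lo [595.  -9. 107.] hi [614.  37. 120.]
```

View pics/c5.png

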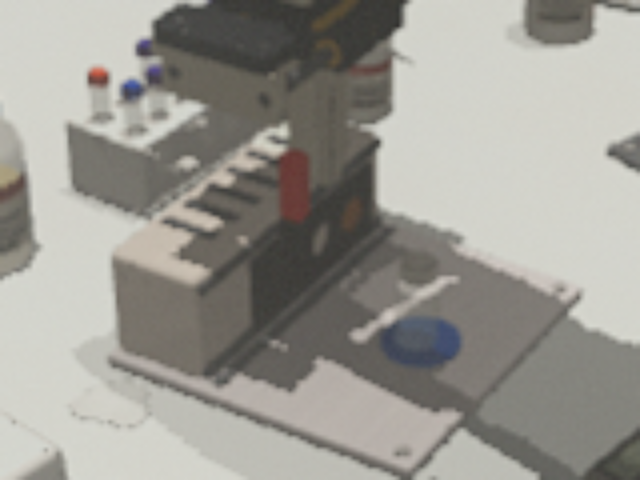

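The finger is in contact and the tab (295,185) has moved about 11 mm. I'll push on in small steps.

>>> {"fn": "servo_tool", "kwargs": {"increments": [[[1,-2,0,0,0,0,0],[1,-4,0,0,0,0,0],[1,-5.5,0,0,0,0,0],[1,-5.5,0,0,0,0,0]]]}}

```text
time_s: 15.2
ee_pos: [606.2, 12.8, 109.9]
tcp_rot: [0.0, 0.746, -0.666, -0.0]
contact_force: [-0.1, 0.2, 0.2]
opening: 0.5
```

```bash
python3 meas.py|grep -E "tab"
```

```text
scene tab 260 med [599.1  27.7 104.8] mid [603.   27.1 102.9] lo [594.  -4.  85.] hi [614.  54. 120.]
scene tabtop 111 med [599.3  27.5 112.6] mid [603.4  27.2 113.4] lo [594.  -2. 107.] hi [614.  54. 120.]
```

Snapped to the middle stop: the tab moved 29 mm and the force is zero. I'll retreat and go to the button.

>>> {"fn": "servo_tool", "kwargs": {"increments": [[[1,8,0,0,0,0,0],[1,20,0,-10,0,0,0],[1,25,0,-45,0,0,0],[1,45,20,-60,0,0,0],[1,75,55,-60,0,0,0]]]}}

```text
time_s: 15.92
ee_pos: [560.8, -69.5, 172.1]
tcp_rot: [-0.001, 0.746, -0.665, 0.002]
contact_force: [0.4, -0.5, 0.2]
opening: 0.1
```

```bash
python3 go.py 408 -206.5 90 -83.2; python3 meas.py|grep -E "tab|roller|button"
```

```text
t 15.925 tcp [560.8 -69.5 172.1] F [ 0.4 -0.5  0.2] shift [118.5 167.7  81.7] turn [-0.003 -0.001 -0.004]
scene tab 101 med [600.5  50.2 102.4] mid [602.2  48.2 100.3] lo [595.  42.  85.] hi [610.  55. 115.]
scene tabtop 34 med [600.8  49.2 112.3] mid [602.8  48.7 111.4] lo [595.  42. 107.] hi [610.  55. 115.]
scene roller 50 med [ 494.2 -277.5  124.9] mid [ 496.1 -280.   122.4] lo [ 488. -291.  112.] hi [ 504. -269.  132.]
scene button 59 med [ 406.5 -204.7   23.2] mid [ 406.2 -204.8   22.2] lo [ 395. -219.   19.] hi [ 420. -193.   25.]
top tab 38 med [602.8  45.2 111.4] mid [603.7  45.1 108.7] lo [597.  39.  95.] hi [610.  51. 116.]
top tabtop 33 med [603.   46.1 111.7] mid [604.3  45.1 111.5] lo [597.  39. 107.] hi [610.  51. 116.]
top roller 51 med [ 496.5 -281.7  129.3] mid [ 496.5 -282.8  128. ] lo [ 490. -294.  120.] hi [ 503. -274.  134.]
top button 102 med [ 408.6 -208.7   22.2] mid [ 408.6 -208.9   22.2] lo [ 397. -221.   18.] hi [ 421. -197.   27.]
```

>>> {"fn": "servo_tool", "kwargs": {"increments": [[[1,30,42,0,0,0,0],[1,60,84,0,0,0,0],[1,90,126,20,0,0,0],[1,118,167,55,0,0,0],[1,118.5,167.7,82,0,0,0]]]}}

```text
time_s: 16.65
ee_pos: [405.5, -207.0, 87.8]
tcp_rot: [0.0, 0.745, -0.667, 0.0]
contact_force: [0.7, 0.5, -0.3]
opening: 0.6
```

>>> {"fn": "servo_tool", "kwargs": {"increments": [[[1,0,0,20,0,0,0],[1,0,0,32,0,0,0],[1,0,0,38,0,0,0],[1,0,0,38,0,0,0]]]}}

```text
time_s: 17.15
ee_pos: [407.3, -205.1, 50.3]
tcp_rot: [-0.0, 0.746, -0.666, 0.0]
contact_force: [0.9, -1.1, -0.2]
opening: 0.7
```

```bash
python3 go.py 408 -206.5 42 -83.2
```

```text
t 17.15 tcp [ 407.3 -205.1   50.3] F [ 0.9 -1.1 -0.2] shift [ 1.5 -0.6  8.3] turn [-0.    -0.    -0.005]
```

>>> {"fn": "servo_tool", "kwargs": {"increments": [[[1,1,-0.6,3,0,0,0],[1,1,-0.6,6,0,0,0],[1,1,-0.6,8.5,0,0,0],[1,1,-0.6,9.5,0,0,0],[1,1,-0.6,9.5,0,0,0]]]}}

```text
time_s: 17.77
ee_pos: [408.3, -206.2, 41.2]
tcp_rot: [-0.0, 0.746, -0.666, 0.001]
contact_force: [0.1, 1.2, 9.2]
opening: 0.2
```

>>> {"fn": "servo_tool", "kwargs": {"increments": [[[1,0,0,0.5,0,0,0],[1,0,0,0.5,0,0,0]]]}}

```text
time_s: 18.02
ee_pos: [408.3, -206.3, 41.1]
tcp_rot: [-0.0, 0.746, -0.666, 0.001]
contact_force: [-0.9, 2.4, 17.1]
opening: 0.6
```

>>> {"fn": "servo_tool", "kwargs": {"increments": [[[1,0,0,-10,0,0,0],[1,0,0,-40,0,0,0],[1,0,0,-90,0,0,0],[1,40,0,-130,0,0,0],[1,90,0,-130,0,0,0]]]}}

```text
time_s: 18.65
ee_pos: [419.0, -296.7, 173.3]
tcp_rot: [-0.0, 0.747, -0.665, 0.002]
contact_force: [0.7, 0.4, -0.3]
opening: 0.4
```

>>> {"fn": "servo_tool", "kwargs": {"increments": [[[1,40,10,0,0,0,0],[1,80,20,0,0,0,0],[1,80,20,0,0,0,0]]]}}

```text
time_s: 19.02
ee_pos: [406.4, -378.8, 169.7]
tcp_rot: [0.0, 0.745, -0.667, -0.0]
contact_force: [0.2, 0.6, 0.3]
opening: 0.9
```

```bash
python3 meas.py
python3 - <<'E'
from h import *
e=save('scene','s6.png');W=cloud(e)
b=cv2.resize(e['frame'][160:400,180:500],(800,600)); cv2.imwrite('pics/c6.png',b[:,:,::-1])
for c in ['scene','top']:
    W=cloud(r.read_camera(c)); X,Y,Z=[W[...,i] for i in range(3)]
    p=W[(X>500)&(X<575)&(Y>-30)&(Y<55)&(Z>58)&(Z<72)]; print(c,len(p),np.median(p,0).round(1),((p.min(0)+p.max(0))/2).round(1))
print(r.state()['time_s'],r.state()['contact_force'])
E
```

```text
scene bcap top 94 med [410.3 221.4  50.9] mid [410.8 221.   50.5] lo [401. 209.  47.] hi [422. 230.  54.]
scene pad 96 med [528.2  17.4  12.3] mid [535.8  11.6  12. ] lo [516.  -9.   9.] hi [557.  32.  16.]
scene tab 101 med [600.8  50.6 101.9] mid [601.7  48.4  99.7] lo [594.  41.  86.] hi [610.  56. 115.]
scene tabtop 34 med [602.   48.7 112.1] mid [602.6  48.4 110.9] lo [595.  41. 107.] hi [610.  54. 115.]
scene roller 52 med [ 495.  -278.3  124.3] mid [ 496.  -280.2  122.3] lo [ 489. -292.  111.] hi [ 505. -270.  132.]
scene button 58 med [ 406.3 -204.6   23.2] mid [ 407.  -204.9   23. ] lo [ 395. -217.   20.] hi [ 421. -193.   26.]
scene lamp top 1133 ((637.3109130859375, 20.805023193359375), (73.5735092163086, 186.3495635986328), 8.172813415527344)
scene sw top 151 ((530.8531494140625, -260.83453369140625), (37.805747985839844, 50.80537414550781), 77.62725067138672)
scene plate ((535.0187377929688, 9.577911376953125), (213.86553955078125, 129.33462524414062), 89.81612396240234)
top bcap top 52 med [413.2 217.6  51.6] mid [412.2 218.8  51.7] lo [404. 210.  47.] hi [420. 227.  56
[... 316 characters left out ...]
3 med [ 496.5 -281.9  128.9] mid [ 496.6 -283.   127.6] lo [ 490. -293.  115.] hi [ 503. -274.  133.]
top button 101 med [ 408.5 -208.7   22. ] mid [ 408.4 -209.    22. ] lo [ 396. -221.   17.] hi [ 420. -197.   27.]
top lamp top 1784 ((640.1851196289062, 19.941566467285156), (66.06580352783203, 179.408935546875), 6.6616997718811035)
top sw top 264 ((530.1091918945312, -264.80792236328125), (38.73393249511719, 47.01832580566406), 76.82302856445312)
top plate ((536.3008422851562, 14.970054626464844), (227.06932067871094, 127.0238037109375), 89.885986328125)
scene 46 [536.7  13.5  62.5] [537.7  12.1  61.8]
top 53 [537.3   8.6  62.7] [537.3   7.6  63.4]
19.275 [0.53181256 0.25158257 0.10725745]
```

View pics/c6.png

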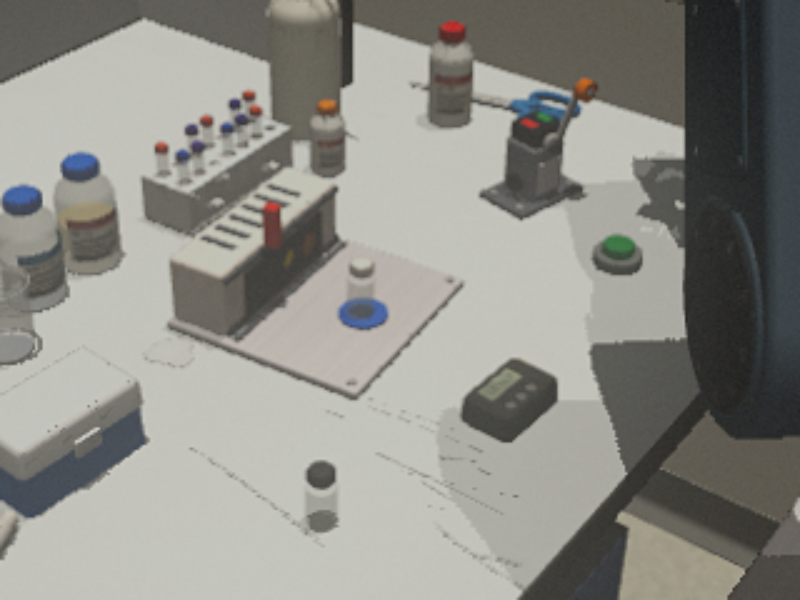

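The vial stands upright on the pad (362,290), the roller is on the green side (585,90), and the tab is one click left (272,225). The button is up (617,247), the bystanders haven't moved, and the arm is clear. I'm handing in.

```bash
python3 -c "
from bench import r
print(r.finish_job())"
```

```text
the job is handed in; nothing more can be done
None
```

All four steps are done in the required order, and I handed the job in at about 19.3 s on the robot's clock. The hand-in reports no verdict, so the results below are from my own last checks.

- **Vial:** the white-capped vial stands upright and released on the blue pad. Its cap centre measured about 1 to 2 mm from the pad centre in both cameras.
- **Limit switch:** the roller moved about 52 mm over to the green side and stayed there.
- **Shutter:** the tab moved about 30 mm and rests at the middle stop, with the fingers well away from it.
- **Start button:** I pressed it with 9 to 17 N until it bottomed out, and its top is back at 22 mm.
- **Bystanders and arm:** the black-capped vial measured within 1 mm of its start. The other bystanders look unmoved in the last picture. The arm was clear of everything, with about 0 N of force.

**Disagreement:** the two cameras differed by about 3 to 4 mm in y throughout. I allowed for this by using distances measured within one camera and the vial's position once it was gripped.

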